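# Kick the short drawer-runner piece off the checking jig

### The job

Four drawer-runner pieces lie in the lanes of the checking jig and one of them is too short. Kick it off into the reject box by pushing the pedal of its lane fully down to its stop, hold it there for a moment, and let the pedal come all the way up again. Do not touch the pieces themselves, leave the good ones lying in their lanes, and do not disturb the other things on the bench.

Things in the scene. Friction and masses are not known exactly. Their poses are not given: they have to be found in the camera images.
- jig: four-lane kick-out jig, grey metal and plywood, fixed on the bench, x -174 to 41 mm, y +-155 mm. Origin on the bench under the pedal shaft; x points from the pedals (robot's side) to the reject box, z up. Lanes at y = +105, +35, -35, -105 mm, each with a pedal behind (-x) and one piece ahead. Pushing a pedal down swings its kicker plate, behind the piece, 45 mm forward along that lane
- jig_shaft (a point): middle of the pedal shaft, 155 mm above the jig's origin: a 12 mm steel rod along jig y, between two end plates at y = +-149 mm, 50 mm long in x and 174 mm high
- jig_edge (a point): middle of the front edge of the plywood bed, at jig x = 41, z = 60 mm. The bed runs from x = -40 mm to this edge; wooden strips 12 mm high leave four open lanes 36 mm wide. The pieces' rear ends lie near jig x = -14 mm
- reject_box: clear plastic open box, 150 (x) x 300 (y) x 40 mm high, 4 mm walls, fixed in front of the bed (jig x from 43 to 193 mm), same yaw as the jig. Origin at the centre of its underside
- stub: the odd piece: U-channel of dark steel, too short: 50 mm long (x), 28 mm wide (y), 18 mm high, open side up. Origin under the middle of its rear (pedal side) end. Any lane
- stub_mid (a point): middle of the short piece: 25 mm along its x from its origin, 9 mm up
- runner1: good piece: U-channel of dark steel, 80 mm long (x), 28 mm wide, 18 mm high, lying in one lane with its front end about 25 mm over the bed's edge. Origin under the middle of its rear (pedal side) end. Any lane
- runner2: good piece: U-channel of dark steel, 80 mm long (x), 28 mm wide, 18 mm high, lying in one lane with its front end about 25 mm over the bed's edge. Origin under the middle of its rear (pedal side) end. Any lane
- runner3: good piece: U-channel of dark steel, 80 mm long (x), 28 mm wide, 18 mm high, lying in one lane with its front end about 25 mm over the bed's edge. Origin under the middle of its rear (pedal side) end. Any lane
- pedal1_pad (a point): centre of the top of pedal 1's black rubber tread (40 mm wide, 48 mm long), moves with the pedal; in the jig's frame at y = 105 mm, and x = -135, z = 160 mm when up, x = -114, z = 83 mm when down on its stop (an arc about the shaft)
- pedal1 (a joint): angle of pedal 1 (lane y = 105 mm), rad: 0 up, 0.6 down on its stop; the spring takes about 6 N at the tread to start, 14 N at the stop, and lifts it again
- pedal2_pad (a point): centre of the top of pedal 2's black rubber tread (40 mm wide, 48 mm long), moves with the pedal; in the jig's frame at y = 35 mm, and x = -135, z = 160 mm when up, x = -114, z = 83 mm when down on its stop (an arc about the shaft)
- pedal2 (a joint): angle of pedal 2 (lane y = 35 mm), rad: 0 up, 0.6 down on its stop; the spring takes about 6 N at the tread to start, 14 N at the stop, and lifts it again
- pedal3_pad (a point): centre of the top of pedal 3's black rubber tread (40 mm wide, 48 mm long), moves with the pedal; in the jig's frame at y = -35 mm, and x = -135, z = 160 mm when up, x = -114, z = 83 mm when down on its stop (an arc about the shaft)
- pedal3 (a joint): angle of pedal 3 (lane y = -35 mm), rad: 0 up, 0.6 down on its stop; the spring takes about 6 N at the tread to start, 14 N at the stop, and lifts it again
- pedal4_pad (a point): centre of the top of pedal 4's black rubber tread (40 mm wide, 48 mm long), moves with the pedal; in the jig's frame at y = -105 mm, and x = -135, z = 160 mm when up, x = -114, z = 83 mm when down on its stop (an arc about the shaft)
- pedal4 (a joint): angle of pedal 4 (lane y = -105 mm), rad: 0 up, 0.6 down on its stop; the spring takes about 6 N at the tread to start, 14 N at the stop, and lifts it again
- screwdriver: screwdriver lying on the bench, about 200 mm long, along its x. Bystander
- glue: white glue bottle, 56 mm across, 150 mm tall, standing; origin under its centre. Bystander
- screw_cup: grey plastic bowl for screws, 80 mm across, 60 mm high; origin under its centre. Bystander

How it is judged:
By the outcome, as a careful person would: the job done as asked, in the order asked, and still so for the second after the job is handed in, with the robot touching nothing.
It also fails if it takes over 34 s, if anything falls off the work surface, if the arm or the gripper's body presses on something with over 40 N, if the wrist force passes 120 N, or if a joint passes its speed limit or range.

### The arm

A 7-joint arm with a two-finger parallel gripper is mounted at the origin on the work surface. World frame = base frame: x ahead of the robot, y to its left, z up, the work surface at z = 0. Lengths are in m, angles in rad, forces in N, time in s.
With the tool pointing down it reaches from about 0.425 to 0.875 m from the base axis. Payload 4.7 kg.
Tool frame: the origin (TCP) lies on the centre line of the jaws, within the pads' length; the fingertips stand ahead of it and the grasp point (between the pads) lies 3 mm ahead of it (r.finger_overhang is the z of the fingertips in the tool frame, in m); z points along the fingers, y is the line along which they close (so a half turn about z gives the same grasp; the last joint's range is limited). The gripper opens to 85 mm and grips with 20 to 120 N. Pads are 22 mm wide; open, the fingers measure 114 mm over their backs; the gripper's body (76 mm by 85 mm) begins 54 mm behind the grasp point. The pads swing forward as they close: fully open they stand 13 mm farther back than shut.
Start: joints at [1.198, 0.321, -0.07, 1.45, 0.023, 1.371, -0.057], TCP at [0.245, -0.602, 0.253] pointing down, gripper open.
Joint ranges: [-2.86, 2.86], [-0.3, 2.09], [-1.38, 1.24], [0.06, 2.45], [-1.56, 4.7], [0.09, 2.05], [-2.69, 2.69]. Speed limits (rad/s): [2.57, 2.57, 3.14, 3.14, 3.14, 3.14, 3.14].

### API

Orientations are given as a rotation vector (axis times angle).
In Python, from cell import r gives the robot as it stands.
- The arm moves only by the tool apply_moves, never from a script. Its argument "plan" is a list of rows, each a list of 7 numbers: the shift along the tool's x, y, z in units of 40 mm (1.0 is 40 mm), then the turn, a rotation vector about the tool's x, y, z in units of 8 degrees (1.0 is 8 degrees), then the opening, from 0 (shut) to 1 (fully open). A call has exactly 8 rows; each row shifts and turns the commanded pose from where the row before left it, along the tool's axes as they then stand; what a row does not reach is not made up. A row lasts 1/8 s, in which the tool goes at most 62.5 mm and 10.7 degrees, less where a joint would pass 70% of its speed; a pose out of reach is approached as far as the arm can. A call is refused whole if a number of a shift passes 1 or a number of a turn 1, either way. A call with a gripper value outside its range is refused whole. The fingers move at their own pace and stop on an object; "grip_force" is the grip in N (left out, the last holds). Time passes only in rows, so rows that do not move let the fingers close, or fill a call up. It gives the time, the measured TCP pose, the force, the opening and the grip force at its end, in the units of the state.
- r.state(): the state, without advancing time (a new reading comes with each control period).
- r.snapshot(name): name is "scene" or "top" or "wrist"; returns (picture, depth): 400x640x3 uint8, blue, green, red; 400x640 float32, m along the optical axis (not along the pixel's ray), 0 where there is no reading.
- r.get_calibration(name): a dict with "camera_matrix" (3x3 intrinsics, pixels), "rvec" (rotation vector, rad) and "tvec" (3), from world to camera coordinates, as OpenCV has them; the wrist camera has in their place "mount" (4x4, takes a point from camera to tool coordinates, whose origin is the TCP and whose axes are the flange's). Camera axes: x right, y down, z forward; pixel columns grow to the right and rows downward; lengths in m; the calibration is good to about 2 mm. A picture is of the moment at which its call begins: read the wrist's pose just before it. get_calibration takes no time and is no camera call.
- r.job_done(): hands the job in; it is judged then, once.
The state is a dict: "time_s": time; "qpos": joint angles; "dq": joint speeds; "tau": joint torques, N m; "tool_pos": TCP position; "orientation": TCP orientation; "force": force on the tool from outside, world axes, zero at the start; "wrist_torque": the same for the moment, N m; "gripper_width": finger opening in m; "grip_force": force on a finger pad.
Only numpy, scipy, OpenCV 4.12 (cv2) and the standard library are available. Lean on these libraries where they do the work, as an engineer would, in place of code of your own. Each camera call takes 0.05 s, during which the arm holds its last target. There are 200 camera calls.

## Working session

There is one attempt and no reset: what is moved stays moved. The work goes in short steps, Python scripts to look and compute and a tool call to move; the robot and the scene stay as the last step left them, time stands still between calls to the robot, and variables do not carry over. Pictures are saved under pics/ and viewed, at most 10 in all, crops included, and the job is handed in when it is done.

Besides the shell and the picture viewer there is one more tool, called after "Call:" as a command line: name --pt "numbers of a row" for each row, then --argument value for the rest. apply_moves: Moves the arm, as the interface text tells. Its arguments: {"type":"object","properties":{"plan":{"type":"array"},"grip_force":{"type":"number"}},"required":["plan"]}

```bash
mkdir -p pics; python3 - <<'E'
from cell import r
import cv2,numpy as np
for n in("scene","top"):
    p,d=r.snapshot(n); cv2.imwrite(f"pics/{n}1.png",p); np.save(f"pics/{n}1.npy",d)
    c=r.get_calibration(n); print(n,c)
print(r.state(), r.finger_overhang)
E
```

```text
scene {'camera_matrix': array([[413.62819034,   0.        , 324.14373551],
       [  0.        , 413.62819034, 199.72217872],
       [  0.        ,   0.        ,   1.        ]]), 'rvec': array([ 2.1859399 ,  0.87936648, -0.36009971]), 'tvec': array([-0.41415353, -0.16629598,  1.67005257])}
top {'camera_matrix': array([[405.7892873 ,   0.        , 319.52230733],
       [  0.        , 405.7892873 , 197.33256564],
       [  0.        ,   0.        ,   1.        ]]), 'rvec': array([ 2.16932045, -2.14315235,  0.12960179]), 'tvec': array([0.00485242, 0.56866241, 1.51085843])}
{'time_s': 0.1, 'qpos': array([ 1.19809728,  0.32177518, -0.07007431,  1.45154014,  0.02261553,
        1.37081077, -0.05688218]), 'dq': array([ 2.44718821e-03, -2.61502898e-03,  4.99339215e-05, -2.73652128e-03,
        8.00063904e-04, -1.98261516e-03,  3.61812200e-04]), 'tau': array([ 1.04109382e-03, -4.94875968e+01, -3.83621631e-01, -3.15206265e+01,
        1.28966704e-02,  7.49277795e-03, -4.55032568e-05]), 'tool_pos': array([ 0.24497742, -0.60159211,  0.25232214]), 'orientation': array([-3.08135288e+00, -6.03536771e-01,  6.97641211e-04]), 'force': array([ 0.04494528, -0.03777529, -0.10906204]), 'wrist_torque': array([ 0.02989007, -0.03770045, -0.01920582]), 'grip_force': 0.0, 'gripper_width': 0.08492684500985821} 0.022
```

View pics/top1.png

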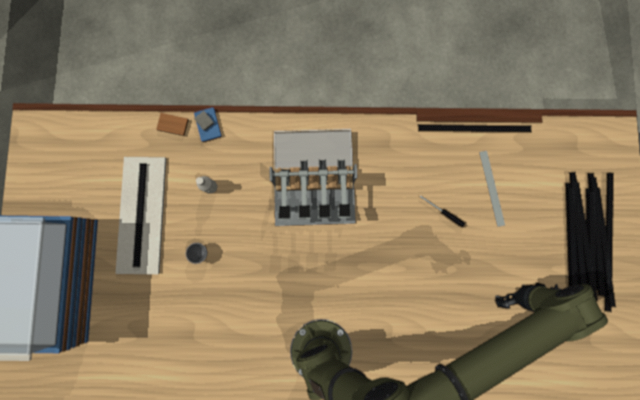

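View pics/scene1.png

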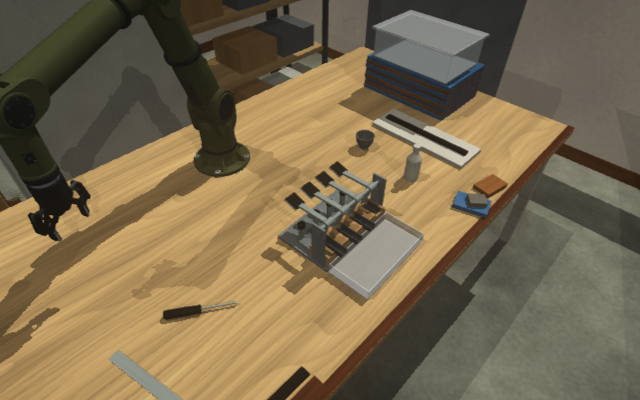

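The top view shows the jig at about (315,180), with pedal treads at about (285,212), (305,211), (324,211) and (344,210). The leftmost lane seems to lack the overhanging piece. I'll zoom in and measure.

```bash
cat > h.py <<'E'
import cv2,numpy as np
from cell import r
def cam(n):
    c=r.get_calibration(n); R=cv2.Rodrigues(c["rvec"])[0]; return c["camera_matrix"],R,np.array(c["tvec"]).ravel()
def plane(n,uv,z):
    K,R,t=cam(n); d=R.T@np.linalg.inv(K)@np.array([uv[0],uv[1],1.]); o=-R.T@t
    return o+d*(z-o[2])/d[2]
E
python3 - <<'E'
from h import *
p=cv2.imread("pics/top1.png"); D=np.load("pics/top1.npy")
a=cv2.resize(p[120:235,260:370],None,fx=5,fy=5,interpolation=cv2.INTER_CUBIC)
cv2.imwrite("pics/tc.png",cv2.convertScaleAbs(a,alpha=1.3,beta=20))
q=cv2.imread("pics/scene1.png")
b=cv2.resize(q[150:300,270:430],None,fx=4.8,fy=4,interpolation=cv2.INTER_CUBIC)
cv2.imwrite("pics/sc.png",cv2.convertScaleAbs(b,alpha=1.4,beta=30))
m=(p.max(2)<45).astype(np.uint8); m[:195]=0;m[230:]=0;m[:,:265]=0;m[:,365:]=0
n,l,s,c=cv2.connectedComponentsWithStats(m)
K,R,t=cam("top")
for i in range(1,n):
    if s[i,4]>20:
        u,v=c[i]; d=np.median(D[l==i]); w=R.T@(np.linalg.inv(K)@[u,v,1]*d-t)
        print(c[i],s[i],plane("top",c[i],.16).round(4),w.round(4))
E
```

```text
[324.51401869 210.56074766] [320 205  10  12 107] [ 0.5068 -0.0067  0.16  ] [ 0.5069 -0.0067  0.1594]
[344.33663366 209.95049505] [340 205  10  11 101] [ 0.5098 -0.0758  0.16  ] [ 0.5099 -0.0758  0.1595]
[284.20408163 211.48979592] [280 206  10  12  98] [0.5019 0.1337 0.16  ] [0.502  0.1338 0.1593]
[304.18367347 211.25510204] [300 206  10  11  98] [0.5036 0.0641 0.16  ] [0.5036 0.0641 0.1594]
```

View pics/tc.png

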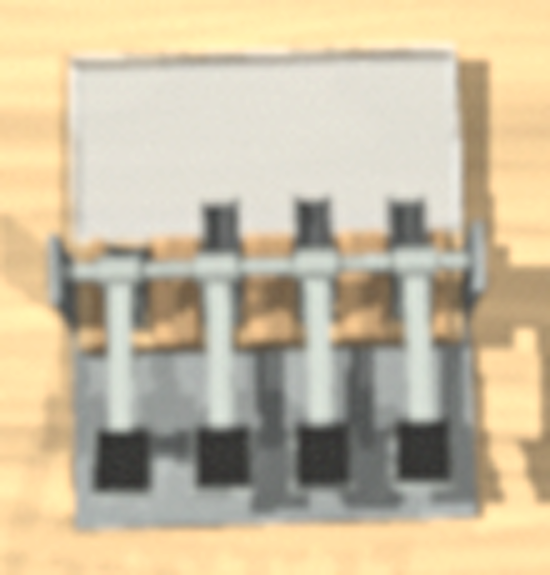

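View pics/sc.png

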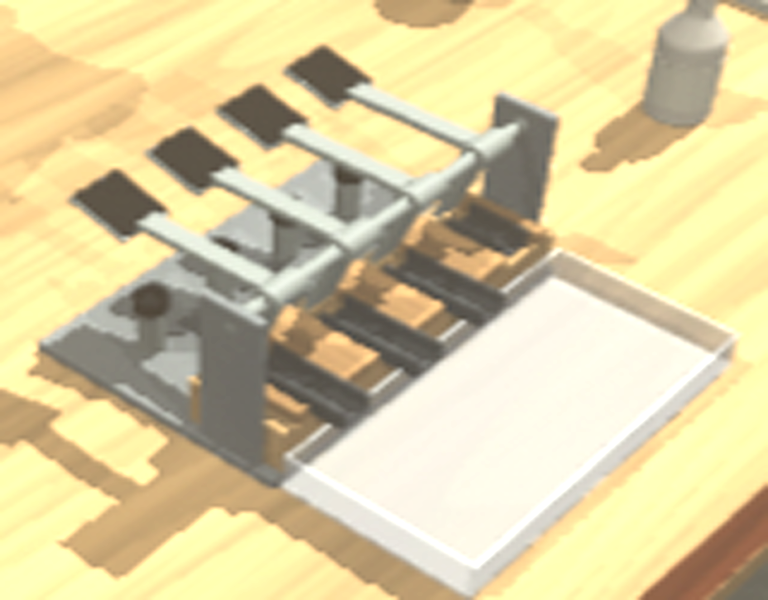

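Lane y=+105 (leftmost in the top view) holds the short piece: it stays behind the bed edge, while the other three overhang it. Its pedal 1 pad is at (0.502, 0.134, 0.160). That fits the given height and the 70 mm spacing, and the jig yaw is about 0.038 rad. I'll turn the tool 20° to match, shut the gripper and swing over.

Call:
apply_moves --pt "0 0 -0.5 0 0 0.83 0" --pt "0 0 -0.5 0 0 0.83 0" --pt "0 0 -0.5 0 0 0.83 0" --pt "0.8 -0.8 0 0 0 0 0" --pt "0.8 -0.8 0 0 0 0 0" --pt "0.8 -0.8 0 0 0 0 0" --pt "0.8 -0.8 0 0 0 0 0" --pt "0.8 -0.8 0 0 0 0 0"

```text
time_s: 1.1
tool_pos: [0.3995, -0.4345, 0.3129]
orientation: [-3.141, -0.061, 0.001]
force: [-0.2, -0.3, 0.2]
gripper_width: -0.0
grip_force: 0.0
```

Call:
apply_moves --pt "0.3 -1 0 0 0 0 0" --pt "0.3 -1 0 0 0 0 0" --pt "0.3 -1 0 0 0 0 0" --pt "0.3 -1 0 0 0 0 0" --pt "0.3 -1 0 0 0 0 0" --pt "0.3 -1 0 0 0 0 0" --pt "0.3 -1 0 0 0 0 0" --pt "0.3 -1 0 0 0 0 0"

```text
time_s: 2.1
tool_pos: [0.4821, -0.111, 0.313]
orientation: [3.141, 0.061, -0.001]
force: [0.5, 0.2, -0.1]
gripper_width: -0.0001
grip_force: 0.0
```

Call:
apply_moves --pt "0.1 -1 0 0 0 0 0" --pt "0.1 -1 0 0 0 0 0" --pt "0.1 -1 0 0 0 0 0" --pt "0.1 -1 0 0 0 0 0" --pt "0.1 -1 0 0 0 0 0" --pt "0.1 -1 0 0 0 0 0" --pt "0 -0.2 1 0 0 0 0" --pt "0 0 1 0 0 0 0"

```text
time_s: 3.1
tool_pos: [0.4963, 0.1378, 0.2324]
orientation: [-3.141, -0.065, -0.001]
force: [0.5, -0.7, -1.2]
gripper_width: 0.0001
grip_force: 0.0
```

```bash
python3 - <<'E'
from h import *
s=r.state(); print(s["time_s"],s["tool_pos"],s["force"])
a,_=r.snapshot("top"); b,_=r.snapshot("scene")
a=cv2.resize(a[120:235,250:370],(600,575),interpolation=cv2.INTER_CUBIC)
b=cv2.resize(b[90:290,230:430],(560,560),interpolation=cv2.INTER_CUBIC)
cv2.imwrite("pics/p2.png",cv2.convertScaleAbs(b,alpha=1.4,beta=30))
E
```

```text
3.1 [0.49626614 0.1377751  0.23236875] [ 0.49448635 -0.73616456 -1.1792743 ]
```

View pics/p2.png

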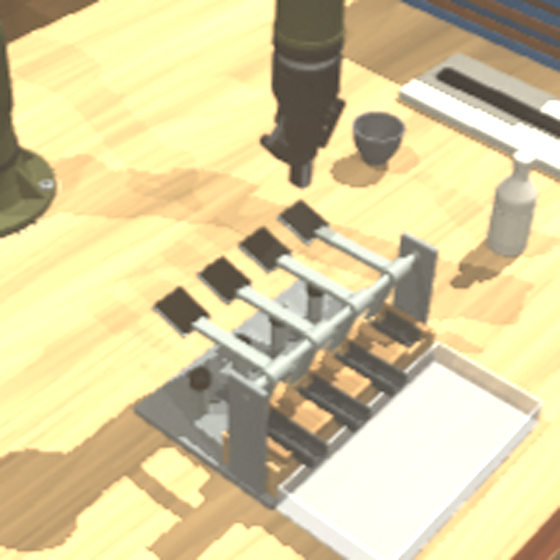

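The gripper is above pedal 1, with its tip at about (300,185). Its knuckles stick out along jig y towards the neighbouring tread, so I'll turn it 90° to put them along x.

Call:
apply_moves --pt "0 0 0 0 0 -1 0" --pt "0 0 0 0 0 -1 0" --pt "0 0 0 0 0 -1 0" --pt "0 0 0 0 0 -1 0" --pt "0 0 0 0 0 -1 0" --pt "0 0 0 0 0 -1 0" --pt "0 0 0 0 0 -1 0" --pt "0 0 0 0 0 -1 0"

```text
time_s: 4.2
tool_pos: [0.4972, 0.1363, 0.235]
orientation: [2.627, 1.721, 0.002]
force: [-0.3, 0.2, -0.4]
gripper_width: -0.0003
grip_force: 0.0
```

Call:
apply_moves --pt "0 0 0 0 0 -1 0" --pt "0 0 0 0 0 -1 0" --pt "0 0 0 0 0 -1 0" --pt "0 0 0 0 0 -0.25 0" --pt "0 0 0.4 0 0 0 0" --pt "0 0 0.4 0 0 0 0" --pt "0 0 0.3 0 0 0 0" --pt "0 0 0 0 0 0 0"

```text
time_s: 5.2
tool_pos: [0.4959, 0.1363, 0.1881]
orientation: [-2.177, -2.263, 0.002]
force: [0.6, 0.3, 0.6]
gripper_width: 0.0001
grip_force: 0.0
```

Call:
apply_moves --pt "0 0 0.2 0 0 0 0" --pt "0 0.05 0.3 0 0 0 0" --pt "0 0.05 0.3 0 0 0 0" --pt "0 0.05 0.3 0 0 0 0" --pt "0 0.07 0.3 0 0 0 0" --pt "0 0.07 0.3 0 0 0 0" --pt "0 0.07 0.2 0 0 0 0" --pt "0 0 0 0 0 0 0"

```text
time_s: 6.2
tool_pos: [0.513, 0.1375, 0.1154]
orientation: [2.176, 2.262, 0.005]
force: [-1.9, -1.3, 14.1]
gripper_width: -0.0
grip_force: 6.7
```

Call:
apply_moves --pt "0 0 0.1 0 0 0 0" --pt "0 0 0.1 0 0 0 0" --pt "0 0 0 0 0 0 0" --pt "0 0 0 0 0 0 0" --pt "0 0 0 0 0 0 0" --pt "0 0 0 0 0 0 0" --pt "0 0 0 0 0 0 0" --pt "0 0 0 0 0 0 0"

```text
time_s: 7.2
tool_pos: [0.5157, 0.1377, 0.1095]
orientation: [2.173, 2.259, 0.013]
force: [1.7, -0.7, 17.1]
gripper_width: 0.0003
grip_force: 7.7
```

```bash
python3 - <<'E'
from h import *
s=r.state(); print(s["time_s"],s["tool_pos"],s["force"])
b,_=r.snapshot("scene")
b=cv2.resize(b[140:290,260:430],(782,600),interpolation=cv2.INTER_CUBIC)
cv2.imwrite("pics/p3.png",cv2.convertScaleAbs(b,alpha=1.4,beta=30))
E
```

```text
7.2 [0.51573543 0.13769262 0.1095154 ] [ 1.65261025 -0.68136828 17.14344126]
```

View pics/p3.png

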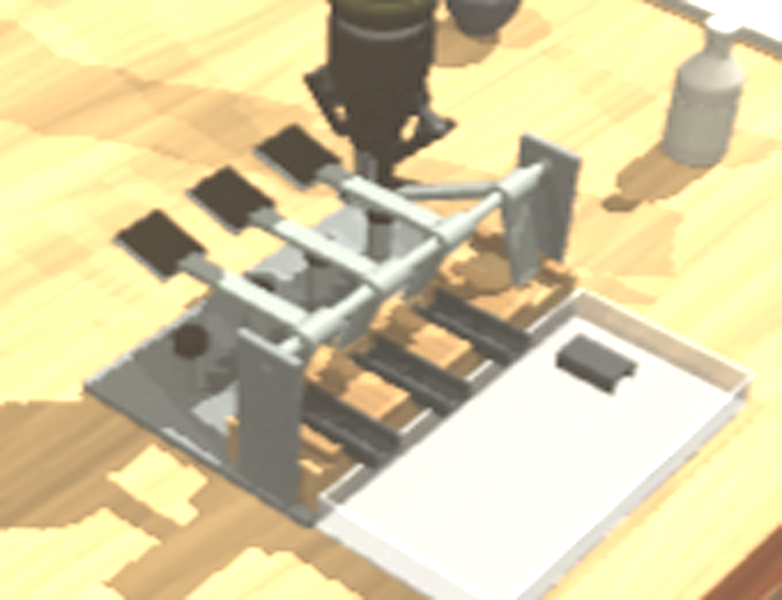

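The stub lies in the reject box at (597,362). The force is only 17 N, so I'll press on until it clearly rises against the stop.

Call:
apply_moves --pt "0 0 0.1 0 0 0 0" --pt "0 0 0 0 0 0 0" --pt "0 0 0 0 0 0 0" --pt "0 0 0 0 0 0 0" --pt "0 0 0 0 0 0 0" --pt "0 0 0 0 0 0 0" --pt "0 0 0 0 0 0 0" --pt "0 0 0 0 0 0 0"

```text
time_s: 8.25
tool_pos: [0.5173, 0.1377, 0.1065]
orientation: [2.172, 2.257, 0.017]
force: [4.1, -0.2, 18.7]
gripper_width: -0.0002
grip_force: 8.3
```

Call:
apply_moves --pt "0 0.05 0.1 0 0 0 0" --pt "0 0.05 0.1 0 0 0 0" --pt "0 0 0 0 0 0 0" --pt "0 0 0 0 0 0 0" --pt "0 0 0 0 0 0 0" --pt "0 0 0 0 0 0 0" --pt "0 0 0 0 0 0 0" --pt "0 0 0 0 0 0 0"

```text
time_s: 9.25
tool_pos: [0.5198, 0.138, 0.1033]
orientation: [2.171, 2.257, 0.008]
force: [-15.5, -7.4, 59.7]
gripper_width: 0.0002
grip_force: 30.8
```

```bash
python3 - <<'E'
from h import *
from scipy.spatial.transform import Rotation as Ro
s=r.state(); print(s["time_s"],s["tool_pos"],s["force"])
M=Ro.from_rotvec(s["orientation"]).as_matrix(); print(M.round(3))
tip=s["tool_pos"]+M[:,2]*r.finger_overhang; d=tip-np.array([.502,.1337,0]); print(tip, -135+1e3*(d[0]*.9993+d[1]*.038), 105+1e3*(d[1]*.9993-d[0]*.038))
E
```

```text
9.25 [0.51980866 0.13802092 0.10329196] [-15.53707176  -7.42693129  59.6638253 ]
[[-0.039  0.999  0.01 ]
 [ 0.999  0.039 -0.003]
 [-0.004  0.01  -1.   ]]
[0.52003785 0.13794702 0.08129328] -116.81338642619784 108.55860582701641
```

The jump to 60 N shows the pedal is on its stop. I'll ease off slightly, hold, then retrace the arc upward slowly.

Call:
apply_moves --pt "0 -0.03 -0.08 0 0 0 0" --pt "0 0 0 0 0 0 0" --pt "0 0 0 0 0 0 0" --pt "0 0 0 0 0 0 0" --pt "0 0 0 0 0 0 0" --pt "0 0 0 0 0 0 0" --pt "0 0 0 0 0 0 0" --pt "0 0 0 0 0 0 0"

```text
time_s: 10.25
tool_pos: [0.5192, 0.1379, 0.104]
orientation: [2.172, 2.257, 0.012]
force: [-6.9, -3.7, 38.9]
gripper_width: 0.0001
grip_force: 19.5
```

Call:
apply_moves --pt "0 -0.1 -0.2 0 0 0 0" --pt "0 -0.1 -0.25 0 0 0 0" --pt "0 -0.1 -0.25 0 0 0 0" --pt "0 -0.05 -0.25 0 0 0 0" --pt "0 -0.05 -0.25 0 0 0 0" --pt "0 -0.03 -0.25 0 0 0 0" --pt "0 0 -0.25 0 0 0 0" --pt "0 0 -0.25 0 0 0 0"

```text
time_s: 11.25
tool_pos: [0.4983, 0.1369, 0.1766]
orientation: [2.176, 2.262, 0.006]
force: [2.2, -0.6, 5.7]
gripper_width: 0.0001
grip_force: 2.9
```

Call:
apply_moves --pt "0 0 -0.2 0 0 0 0" --pt "0 0 -0.2 0 0 0 0" --pt "0 0 -0.3 0 0 0 0" --pt "0 0 -0.5 0 0 0 0" --pt "0 0 -0.8 0 0 0 0" --pt "0 0 -0.8 0 0 0 0" --pt "0 0 0 0 0 0 0" --pt "0 0 0 0 0 0 0"

```text
time_s: 12.25
tool_pos: [0.496, 0.1362, 0.2858]
orientation: [-2.177, -2.264, 0.002]
force: [-0.2, -0.4, -0.4]
gripper_width: 0.0003
grip_force: 0.0
```

```bash
python3 - <<'E'
from h import *
s=r.state(); print(s["time_s"],s["tool_pos"],s["force"])
b,_=r.snapshot("scene")
b=cv2.resize(b[110:300,230:430],(630,600),interpolation=cv2.INTER_CUBIC)
cv2.imwrite("pics/p4.png",cv2.convertScaleAbs(b,alpha=1.4,beta=30))
E
```

```text
12.25 [0.49598182 0.1361708  0.2857569 ] [-0.17951432 -0.39929766 -0.44628942]
```

View pics/p4.png

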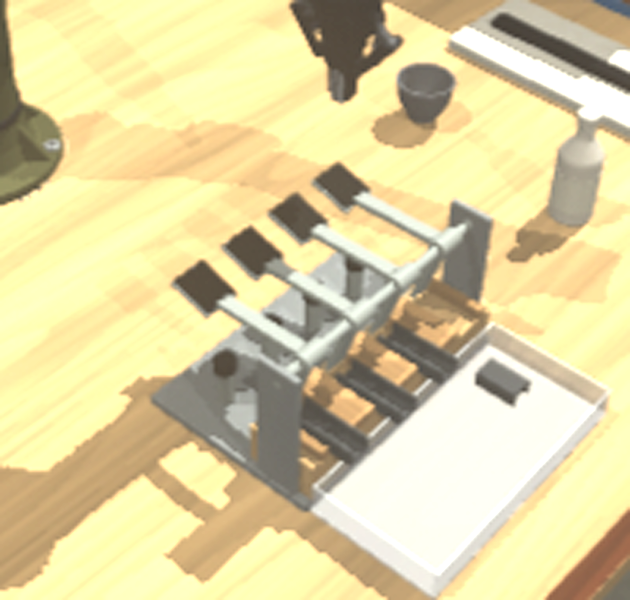

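All four pedals are up, the stub is in the box at (503,380), and the three good runners are still in their lanes. The gripper is clear of everything.

```bash
python3 -c "
from cell import r
print(r.job_done())"
```

```text
the job is handed in; nothing more can be done
None
```

I kicked the short piece (lane y = +105) into the reject box by holding pedal 1 down on its stop, then let the pedal come all the way up; the three good runners stayed in their lanes, and the job was handed in at about 12 s, though the fingertips briefly pressed the pedal at about 60 N.

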